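Load and lock the slotted die rack

ROBOT

A 6-joint arm with a two-finger parallel gripper is mounted at the origin on the work surface. World frame = base frame: x ahead of the robot, y to its left, z up, the work surface at z = 0. Lengths are in m, angles in rad, forces in N, time in s.
With the tool pointing down it reaches from about 0.35 to 0.775 m from the base axis. Payload 5.5 kg.
Tool frame: the origin (TCP) lies between the finger pads; the fingertips stand 8 mm ahead of it and the grasp point (between the pads) lies 11 mm behind it; z points along the fingers, y is the line along which they close (so a half turn about z gives the same grasp; the last joint's range is limited). The gripper opens to 85 mm and grips with 20 to 120 N. Pads are 22 mm wide; open, the fingers measure 114 mm over their backs; the gripper's body (76 mm by 85 mm) begins 54 mm behind the grasp point. The pads swing forward as they close: fully open they stand 13 mm farther back than shut.
Start: joints at [-1.488, 0.313, 0.046, 1.304, 0, 1.431], TCP at [0.127, -0.561, 0.209] pointing down, gripper open.
Joint ranges: [-2.76, 2.76], [-0.86, 1.69], [-1.03, 1.26], [-2.2, 2.34], [-1.47, 1.5], [-3.14, 3.14]. Speed limits (rad/s): [2.57, 2.57, 3.14, 3.14, 3.14, 3.14].

INTERFACE

Orientations are given as a unit quaternion [w, x, y, z].
In Python, from workcell import env gives the robot as it stands.
- The arm moves only by the tool move_arm, never from a script. Its argument "moves" is one flat list of numbers, 5 for each row, row after row: the shift along the world's x, y, z in m, then the turn about the world's z in rad, then the finger opening in m, from 0 to 0.0854. A call has 1 to 12 rows; each row is the pose to reach, as a shift and turn from the pose commanded when the call began; what a row does not reach only later rows make up. A row lasts 1/12 s, in which the tool goes at most 41.7 mm and 7.16 degrees, less where a joint would pass 70% of its speed; a pose out of reach is approached as far as the arm can. A call with a gripper value outside its range is refused whole. The fingers move at their own pace and stop on an object; "newtons" is the grip in N (left out, the last holds). Time passes only in rows, so rows that repeat a pose let the fingers close. It gives the time, the measured TCP pose, the force, the opening and the grip force at its end, in the units of the state.
- env.get_state(): the state, without advancing time (a new reading comes with each control period).
- env.read_camera(name): name is "side" or "top"; returns a dict with "pixels" (480x640x3 uint8, red, green, blue), "camera_matrix" (3x3 intrinsics, pixels), "distortion" ([k1, k2, p1, p2, k3] as OpenCV has them; the pictures are not rectified), "rvec" (rotation vector, rad) and "tvec" (3), from world to camera coordinates, as OpenCV has them. Camera axes: x right, y down, z forward; pixel columns grow to the right and rows downward; lengths in m; the calibration is good to about 2 mm. A picture is of the moment at which its call begins. There is no depth.
- env.hand_in(): hands the job in; it is judged then, once.
The state is a dict: "clock": time; "joint_pos": joint angles; "qvel": joint speeds; "tau": joint torques, N m; "tcp_pos": TCP position; "orientation": TCP orientation; "wrist_force": force on the tool from outside, world axes, zero at the start; "ft_torque": the same for the moment, N m; "finger_gap": finger opening in m; "grip_force": force on a finger pad.
Only numpy, scipy, OpenCV 4.12 (cv2) and the standard library are available. Lean on these libraries where they do the work, as an engineer would, in place of code of your own. Each camera call takes 0.05 s, during which the arm holds its last target. There are 200 camera calls.

TASK

Draw the dark ball-topped plug out of the slotted die rack and stand it upright on the round wooden board. Then slide every brass die from the crate in through the mouth of the slot, foot under the plate, and sideways until it is fully home in a side pocket of its own. With all of them in, press the sprung lever beside the rack down until it latches, and leave everything else where it is, the other pieces staying in the crate.

Things in the scene. Friction and masses are not known exactly. Their poses are not given: they have to be found in the camera images.
- rack: fixed steel rack: plate 172 deep (x) x 214 wide (y) x 8 mm, held 17 mm above the table by walls at both sides and back, open in front: a die's foot slides on the table beneath while its neck runs in the slot. Origin on the table under the mouth of the slot, at the middle of the plate's front edge; x into the slot (away from the robot), y left, z up. Clear beneath to y = +-99, x = 160 mm
- mouth (a point): open mouth of the slot = the rack's origin, bare table in front of it. The slot is 24 mm wide: a trunk along y = 0 from the mouth to a closed end at x = 132 mm, with cross branches at x = 50 and 120 mm (centre lines), each running left and right to closed ends at y = +78 and -78 mm: four side pockets. A foot gets under the plate only from the front
- pocket_far_left (a point): far left side pocket of the rack, at table height: where the centre of a die stands with its neck about 4 mm from the pocket's closed end; rack frame x = 120 mm, y = +66 mm
- pocket_far_right (a point): far right side pocket of the rack, at table height: where the centre of a die stands with its neck about 4 mm from the pocket's closed end; rack frame x = 120 mm, y = -66 mm
- pocket_near_left (a point): near left side pocket of the rack, at table height: where the centre of a die stands with its neck about 4 mm from the pocket's closed end; rack frame x = 50 mm, y = +66 mm
- pocket_near_right (a point): near right side pocket of the rack, at table height: where the centre of a die stands with its neck about 4 mm from the pocket's closed end; rack frame x = 50 mm, y = -66 mm
- die1: brass die, all four alike and round: foot disc 54 mm across and 10 mm thick, neck 16 mm across from 10 to 40 mm up, cylindrical head 30 mm across from 40 to 66 mm up; 0.28 kg. Origin at the centre of the foot's underside, z up the stem. Starts upright in the crate; only 2 to 4 of the four dies are present
- die2: brass die, all four alike and round: foot disc 54 mm across and 10 mm thick, neck 16 mm across from 10 to 40 mm up, cylindrical head 30 mm across from 40 to 66 mm up; 0.28 kg. Origin at the centre of the foot's underside, z up the stem. Starts upright in the crate; only 2 to 4 of the four dies are present
- die3: brass die, all four alike and round: foot disc 54 mm across and 10 mm thick, neck 16 mm across from 10 to 40 mm up, cylindrical head 30 mm across from 40 to 66 mm up; 0.28 kg. Origin at the centre of the foot's underside, z up the stem. Starts upright in the crate; only 2 to 4 of the four dies are present
- die4: brass die, all four alike and round: foot disc 54 mm across and 10 mm thick, neck 16 mm across from 10 to 40 mm up, cylindrical head 30 mm across from 40 to 66 mm up; 0.28 kg. Origin at the centre of the foot's underside, z up the stem. Starts upright in the crate; only 2 to 4 of the four dies are present
- plug: dark steel plug, shaped like a die (foot 54 mm across and 10 mm thick, neck 16 mm across, cylindrical head 30 mm across from 40 to 66 mm up) with a ball 26 mm across on top, 87 mm tall in all; 0.28 kg. Starts standing on the table in the trunk of the rack's slot, its neck in the slot. Origin at the centre of the foot's underside, z up
- board: fixed round wooden board, 120 mm across, 12 mm thick; origin at the centre of its underside
- crate: fixed open wooden crate 250 x 250 mm, walls 6 mm thick and 32 mm high, inner floor 6 mm above the table; origin at the centre of its underside. The dies and four other, lower pieces stand in it about 76 mm apart, in any order
- lever (a joint): sprung lever at the rack's right side (rack y = -145 mm), hinged at its far end (x = 160 mm, 35 mm above the table), pointing back to the robot. 0 = raised by 0.5 rad, 0.5 = level, its end stop. Light at first; from 0.22 a pawl resists with 9 N at the pad; it springs back unless pushed past 0.46, then the pawl holds it at about 0.48. It moves a bar (5 mm thick, on the plate) across the mouth
- lever_pad (a point): centre of the top of the lever's black pad (42 x 26 mm), 135 mm from the hinge: about 108 mm above the table when raised and 44 mm when latched. Press it down from above
- blank: plain brass cylinder 40 mm across, 42 mm tall, no neck; leave it in the crate. Origin at the centre of its underside
- cone: brass cone 48 mm across at the foot, 50 mm tall; leave it in the crate. Origin at the centre of its underside
- block: dark steel block 42 x 42 x 36 mm; leave it in the crate. Origin at the centre of its underside
- ferrule: open copper cup 44 mm across, 40 mm tall; leave it in the crate. Origin at the centre of its underside
- vase: embossed brass vase 76 mm across, 200 mm tall, standing beyond the rack; leave alone
- hammer: hammer lying at the right; leave alone
- tin: closed tin 90 mm across, 110 mm tall; leave alone
- nails: steel bowl 100 mm across; leave alone
- pot: copper pot 150 mm across; leave alone
Not all that is in view belongs to the job. Leave any blue or purple look-alike of the ferrule alone.

How it is judged:
On the way, in this order (a step that is already met when the one before it is completed fails the run):
1. the plug stands upright on the round board (horizontal distance between plug and board below 0.04 m and angle between plug's own z axis and vertical below 0.12 rad and z of plug in the frame of board between 0.008 and 0.018 m and linear speed of plug below 0.03 m/s and contact force between the fingers and plug below 0.2 N), for 0.2 s.
2. every brass die present stands home in a side pocket of the rack while the lever is still up ((horizontal distance between die1 and pocket_far_left below 0.014 m or horizontal distance between die1 and pocket_far_right below 0.014 m or horizontal distance between die1 and pocket_near_left below 0.014 m or horizontal distance between die1 and pocket_near_right below 0.014 m) and angle between each of die1, die2, die3, die4's own z axis and vertical below 0.15 rad and height (world z) of each of die1, die2, die3, die4 below 0.006 m and (horizontal distance between die2 and pocket_far_left below 0.014 m or horizontal distance between die2 and pocket_far_right below 0.014 m or horizontal distance between die2 and pocket_near_left below 0.014 m or horizontal distance between die2 and pocket_near_right below 0.014 m) and (horizontal distance between die3 and pocket_far_left below 0.014 m or horizontal distance between die3 and pocket_far_right below 0.014 m or horizontal distance between die3 and pocket_near_left below 0.014 m or horizontal distance between die3 and pocket_near_right below 0.014 m) and (horizontal distance between die4 and pocket_far_left below 0.014 m or horizontal distance between die4 and pocket_far_right below 0.014 m or horizontal distance between die4 and pocket_near_left below 0.014 m or horizontal distance between die4 and pocket_near_right below 0.014 m) and value of joint lever below 0.25 rad), for 0.2 s.
3. the lever is pressed down past its detent (value of joint lever above 0.44 rad), for 0.2 s.
At the end, for the whole second after the job is handed in: every die present stands upright on the table with its centre within 14 mm of a pocket point of the rack; the plug stands upright on the round board, within 40 mm of its centre; the lever is latched (above 0.44 rad); the four other pieces are in the crate; everything at rest and released (all of step 1 and (horizontal distance between die1 and pocket_far_left below 0.014 m or horizontal distance between die1 and pocket_far_right below 0.014 m or horizontal distance between die1 and pocket_near_left below 0.014 m or horizontal distance between die1 and pocket_near_right below 0.014 m) and angle between each of die1, die2, die3, die4's own z axis and vertical below 0.15 rad and height (world z) of each of die1, die2, die3, die4 below 0.006 m and (horizontal distance between die2 and pocket_far_left below 0.014 m or horizontal distance between die2 and pocket_far_right below 0.014 m or horizontal distance between die2 and pocket_near_left below 0.014 m or horizontal distance between die2 and pocket_near_right below 0.014 m) and (horizontal distance between die3 and pocket_far_left below 0.014 m or horizontal distance between die3 and pocket_far_right below 0.014 m or horizontal distance between die3 and pocket_near_left below 0.014 m or horizontal distance between die3 and pocket_near_right below 0.014 m) and (horizontal distance between die4 and pocket_far_left below 0.014 m or horizontal distance between die4 and pocket_far_right below 0.014 m or horizontal distance between die4 and pocket_near_left below 0.014 m or horizontal distance between die4 and pocket_near_right below 0.014 m) and value of joint lever above 0.44 rad and x of blank in the frame of crate between -0.125 and 0.125 m and y of blank in the frame of crate between -0.125 and 0.125 m and x of cone in the frame of crate between -0.125 and 0.125 m and y of cone in the frame of crate between -0.125 and 0.125 m and x of block in the frame of crate between -0.125 and 0.125 m and y of block in the frame of crate between -0.125 and 0.125 m and x of ferrule in the frame of crate between -0.125 and 0.125 m and y of ferrule in the frame of crate between -0.125 and 0.125 m and height (world z) of each of blank, cone, block, ferrule below 0.04 m and linear speed of each of die1, die2, die3, die4 below 0.03 m/s); the robot touches nothing.
It fails at once if a bystander outside the crate (vase, hammer, tin, bowl or pot) is moved more than 40 mm (distance of any of vase, hammer, tin, nails, pot from where it was at the start of the episode above 0.04 m).
Of die1, die2, die3, die4 only 2 to 4 are there at a start; the rules pass over those that are not, and their reading is None.
At some moment in a run one of die1, die2, die3, die4, plug may be knocked a few centimetres aside while the robot is not near it.
It also fails if it takes over 210 s, if anything falls off the work surface, if the arm or the gripper's body presses on something with over 40 N, if the wrist force passes 120 N, or if a joint passes its speed limit or range.

## Working session

There is one attempt and no reset: what is moved stays moved. The work goes in short steps, Python scripts to look and compute and a tool call to move; the robot and the scene stay as the last step left them, time stands still between calls to the robot, and variables do not carry over. Pictures are saved under pics/ and viewed, at most 17 in all, crops included, and the job is handed in when it is done.

Besides the shell and the picture viewer there is one more tool, called after "Emit:" as a command line: name --argument value ..., lists and objects as JSON in quotes. move_arm: Moves the arm, as the interface text tells. Its arguments: {"type":"object","properties":{"moves":{"type":"array"},"newtons":{"type":"number"}},"required":["moves"]}

```bash
mkdir -p pics
cat > h.py <<'E'
import numpy as np, cv2
from workcell import env
def cam(n):
    c=env.read_camera(n); c['K']=np.array(c['camera_matrix']);c['d']=np.array(c['distortion'],float)
    c['r']=np.array(c['rvec'],float);c['t']=np.array(c['tvec'],float);return c
def save(c,f): cv2.imwrite('pics/'+f,c['pixels'][:,:,::-1])
def ray(c,uv):
    p=cv2.undistortPoints(np.array([[uv]],float),c['K'],c['d'])[0,0]
    R=cv2.Rodrigues(c['r'])[0]; return -R.T@c['t'].ravel(), R.T@np.array([p[0],p[1],1])
def atz(c,uv,z):
    o,d=ray(c,uv); return o+d*(z-o[2])/d[2]
def proj(c,P): return cv2.projectPoints(np.array(P,float).reshape(-1,1,3),c['r'],c['t'],c['K'],c['d'])[0][:,0]
def tri(a,ua,b,ub):
    o1,d1=ray(a,ua);o2,d2=ray(b,ub)
    s=np.linalg.lstsq(np.c_[d1,-d2],o2-o1,rcond=None)[0]
    p,q=o1+s[0]*d1,o2+s[1]*d2; return (p+q)/2,np.linalg.norm(p-q)
E
python3 - <<'E'
from h import *
for n in('top','side'):
    c=cam(n);save(c,n+'0.png');R=cv2.Rodrigues(c['r'])[0];print(n,-R.T@c['t'].ravel(),c['K'][0,0])
print(env.get_state())
E
```

```text
top [ 3.04224987e-01 -2.15735102e-04  1.38606637e+00] 488.02255421517987
side [0.05816883 0.64546913 1.13019618] 486.4460883485722
{'clock': 0.1, 'joint_pos': array([-1.48760728e+00,  3.13942646e-01,  4.50842230e-02,  1.30360200e+00,
        6.90992934e-05,  1.43117492e+00]), 'qvel': array([-0.00064827, -0.00038335,  0.00372998,  0.00180013,  0.00010136,
       -0.00029089]), 'tau': array([ 3.83707855e-03, -4.81724954e+01,  2.99244761e+01,  1.28089372e-02,
       -1.27742919e-04, -3.36634443e-06]), 'tcp_pos': array([ 0.12701774, -0.56028968,  0.20848479]), 'orientation': array([-8.30741740e-04,  9.93800512e-01,  1.11174858e-01,  5.80099718e-05]), 'wrist_force': array([0.09491467, 0.12875994, 0.31197629]), 'ft_torque': array([ 0.01825101, -0.05312286,  0.02866706]), 'grip_force': 0.0, 'finger_gap': 0.08545922679675906}
```

View pics/top0.png

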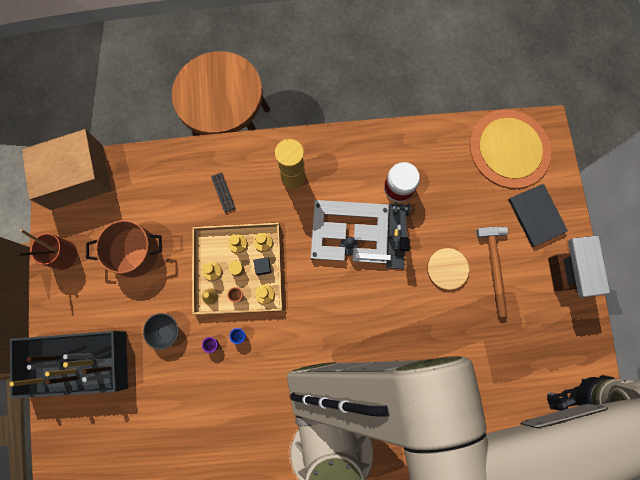

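View pics/side0.png

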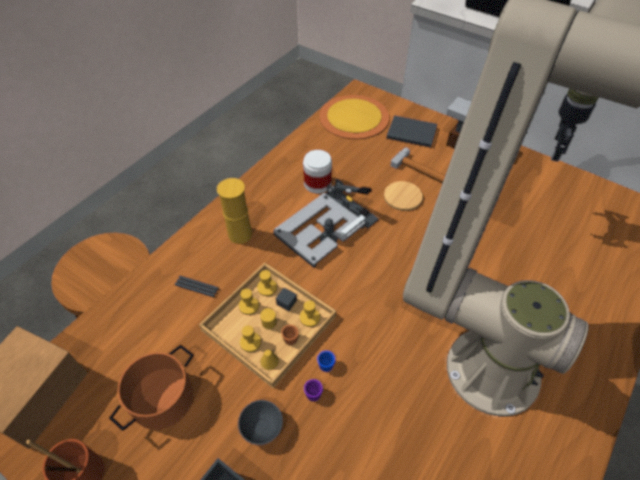

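The top view shows the plug (dark ball) near (350,242), the board at (448,269) and the rack around (350,235). The lever is on the right at about (400,235), and the crate around (237,270). Die candidates are (237,243), (263,242), (212,270) and (264,295). Look-alikes are the blank (235,268), cone (209,296), ferrule (235,295) and block (262,266), with blue and purple cups at (237,336) and (209,345). I'll check close crops next.

Run:
```python
import cv2
a=cv2.imread('pics/top0.png')[185:325,185:475]; cv2.imwrite('pics/topc.png',cv2.resize(a,(800,386),interpolation=cv2.INTER_CUBIC))
a=cv2.imread('pics/side0.png')[140:390,195:430]; cv2.imwrite('pics/sidec.png',cv2.resize(a,(564,600),interpolation=cv2.INTER_CUBIC))
```

```text
(no output)
```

View pics/topc.png

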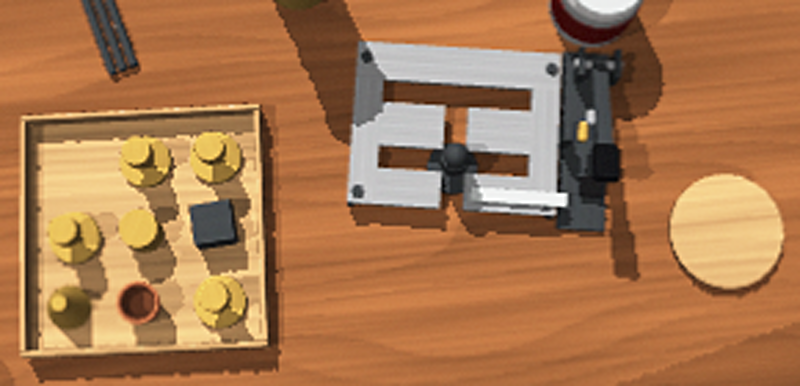

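View pics/sidec.png

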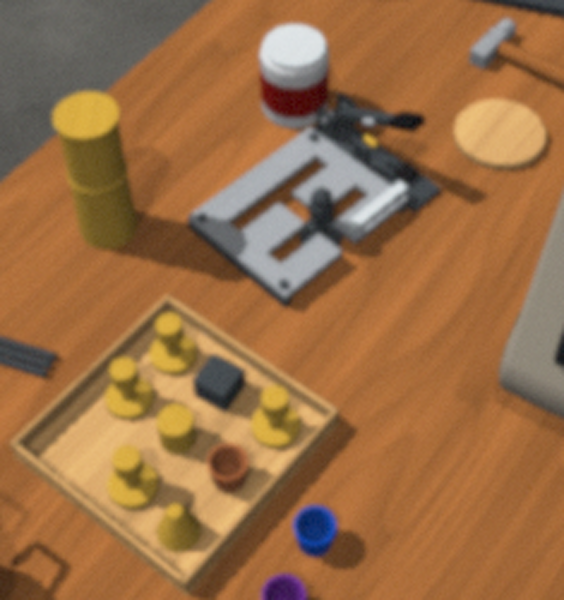

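Both crops show the same four dies with a foot, neck and head: topc (145,155), (216,155), (72,232) and (219,298). The plug is in the trunk at (455,158) and the board at (727,232). The raised lever's black pad is at (606,162). Next I'll triangulate these points and fit the rack pose to its edges.

```bash
cat > m.py <<'E'
from h import *
from scipy.optimize import minimize
def T(u,v): s=800/290; return ((u+.5)/s-.5+185,(v+.5)/s-.5+185)
def S(u,v): s=2.4; return ((u+.5)/s-.5+195,(v+.5)/s-.5+140)
def seg(a,b,n=40): return np.linspace(a,b,n)
def rackmodel(z=.025):
    L=[((0,.107),(.172,.107)),((.172,.107),(.172,-.1)),((0,.107),(0,.012)),
       ((.0,.012),(.038,.012)),((.062,.012),(.108,.012)),((.062,-.012),(.108,-.012)),
       ((.132,-.078),(.132,.078))]
    for s in(1,-1):
        for x in(.05,.12):
            L.append(((x-.012,s*.078),(x+.012,s*.078)))
            if x==.05 or s: L+= [((x-.012,s*.015),(x-.012,s*.078))]
        L.append(((.062,s*.015),(.062,s*.078)))
    return np.vstack([np.c_[seg(np.array(a),np.array(b)),np.full(40,z)] for a,b in L])
def place(P,p):
    c,s=np.cos(p[2]),np.sin(p[2]); Q=P.copy(); Q[:,0]=p[0]+c*P[:,0]-s*P[:,1]; Q[:,1]=p[1]+s*P[:,0]+c*P[:,1]; return Q
def grad(c,sig):
    g=cv2.GaussianBlur(cv2.cvtColor(c['pixels'],cv2.COLOR_RGB2GRAY).astype(np.float32),(0,0),sig)
    return np.hypot(cv2.Sobel(g,5,1,0),cv2.Sobel(g,5,0,1))
def fitrack(cams,p0):
    for sig in(2,1.2,.8):
        G=[grad(c,sig) for c in cams]
        def f(p):
            t=0
            for c,g in zip(cams,G):
                uv=proj(c,place(rackmodel(),p)).astype(np.float32); t-=cv2.remap(g,uv[:,:1],uv[:,1:],1).mean()
            return t
        r=minimize(f,p0,method='Nelder-Mead',options=dict(initial_simplex=np.array([p0]*4)+np.vstack([np.zeros(3),np.diag([.005,.005,.03])])))
        p0=r.x
    return r.x,r.fun
E
python3 - <<'E'
from m import *
t,s=cam('top'),cam('side')
pts=dict(A=((138,147),(125,366)),B=((210,143),(169,323)),C=((64,226),(127,455)),D=((212,286),(275,396)),
 plugball=((456,155),(321,200)),board=((727,232),(500,132)),pad=((606,162),(405,120)),rFL=((348,205),(288,298)),rBL=((361,42),(192,215)))
for k,(a,b) in pts.items():
    p,e=tri(t,T(*a),s,S(*b));print(k,p.round(4),round(e,4))
a=atz(t,T(348,205),.025);b=atz(t,T(361,42),.025);d=b-a;yaw=np.arctan2(d[1],d[0])
p0=[a[0]+.107*np.sin(yaw),a[1]-.107*np.cos(yaw),yaw]
print(p0)
for cs in([t],[s],[t,s]): print(fitrack(cs,p0))
E
```

```text
A [0.6008 0.2075 0.0768] 0.0006
B [0.5987 0.1359 0.0748] 0.0015
C [0.5292 0.2863 0.0757] 0.0019
D [0.453  0.1432 0.0733] 0.0055
plugball [ 0.5632 -0.1064  0.0759] 0.0035
board [ 0.4665 -0.3814  0.0181] 0.0042
pad [ 0.5362 -0.2475  0.1097] 0.0055
rFL [0.5314 0.0053 0.0285] 0.0032
rBL [ 0.7    -0.0249  0.0329] 0.0011
[np.float64(0.5120755975736444), np.float64(-0.10080507752908785), np.float64(-0.17278245330600045)]
(array([ 0.51674935, -0.09934662, -0.16149205]), np.float64(-331.1748046875))
(array([ 0.52218553, -0.10326859, -0.15398724]), np.float64(-174.01670837402344))
(array([ 0.51742303, -0.09977452, -0.16219229]), np.float64(-462.49078369140625))
```

Heights agree with the description, and the rack fits at about (0.517, -0.0995) with yaw -0.162. I'll go above the plug with the fingers closing across the rack.

Emit:
move_arm --moves '[0.437,0.454,0,2.757,0.06,0.437,0.454,0,2.757,0.06,0.437,0.454,0,2.757,0.06,0.437,0.454,0,2.757,0.06,0.437,0.454,0,2.757,0.06,0.437,0.454,0,2.757,0.06,0.437,0.454,0,2.757,0.06,0.437,0.454,0,2.757,0.06,0.437,0.454,0,2.757,0.06,0.437,0.454,0,2.757,0.06,0.437,0.454,0,2.757,0.06,0.437,0.454,0,2.757,0.06]' --newtons 50

```text
clock: 1.2
tcp_pos: [0.4748, -0.1987, 0.2094]
orientation: [0.0, 0.649, 0.761, 0.0]
wrist_force: [0.3, -0.7, -0.0]
finger_gap: 0.0603
grip_force: 0.0
```

Emit:
move_arm --moves '[0.089,0.092,0,1.25,0.06,0.089,0.092,0,1.25,0.06,0.089,0.092,0,1.25,0.06,0.089,0.092,0,1.25,0.06,0.089,0.092,0,1.25,0.06,0.089,0.092,0,1.25,0.06,0.089,0.092,0,1.25,0.06,0.089,0.092,0,1.25,0.06,0.089,0.092,0,1.25,0.06,0.089,0.092,0,1.25,0.06,0.089,0.092,0,1.25,0.06,0.089,0.092,0,1.25,0.06]'

```text
clock: 2.2
tcp_pos: [0.5627, -0.1085, 0.2091]
orientation: [-0.0, 0.086, 0.996, 0.0]
wrist_force: [0.7, 0.0, 0.7]
finger_gap: 0.0603
grip_force: 0.0
```

Emit:
move_arm --moves '[0,0.001,-0.04,0.01,0.06,0,0.001,-0.08,0.01,0.06,0,0.001,-0.12,0.01,0.06,0,0.001,-0.15,0.01,0.06,0,0.001,-0.163,0.01,0.06,0,0.001,-0.163,0.01,0.06,0,0.001,-0.163,0.01,0.06,0,0.001,-0.163,0.01,0.02,0,0.001,-0.163,0.01,0.02,0,0.001,-0.163,0.01,0.02,0,0.001,-0.163,0.01,0.02,0,0.001,-0.163,0.01,0.02]' --newtons 50

```text
clock: 3.2
tcp_pos: [0.5644, -0.1078, 0.0484]
orientation: [0.002, 0.079, 0.997, -0.0]
wrist_force: [0.0, 1.3, 6.8]
finger_gap: 0.0225
grip_force: 48.7
```

Run:
```python
from m import *
import numpy as np
t,s=cam('top'),cam('side')
a=cv2.resize(t['pixels'][190:280,300:420],(480,360),interpolation=cv2.INTER_CUBIC)
b=cv2.resize(s['pixels'][180:270,260:380],(480,360),interpolation=cv2.INTER_CUBIC)
im=np.hstack([a,b])[:, :, ::-1]; cv2.imwrite('pics/plug1.png',cv2.resize(im,(800,300)))
st=env.get_state();print(st['tcp_pos'],st['finger_gap'],st['grip_force'],st['wrist_force'])
```

```text
[ 0.56437842 -0.1078295   0.04835085] 0.02238983896798792 48.68738651275635 [-1.3677928   1.42262101  6.57955853]
```

View pics/plug1.png

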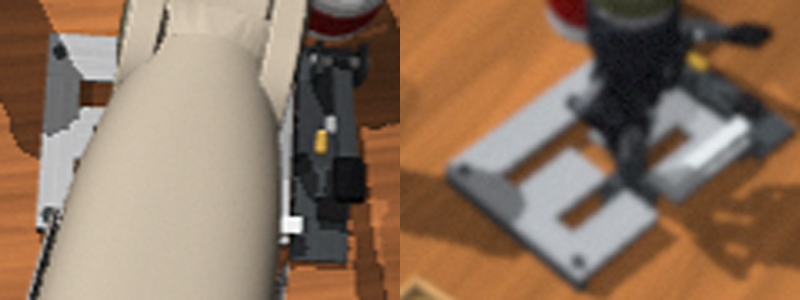

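The gap of 22 mm is smaller than the 30 mm head. A short test draw will show whether the plug follows.

Emit:
move_arm --moves '[-0.01,0.0016,0,0,0.02,-0.02,0.003,0,0,0.02,-0.03,0.005,0,0,0.02,-0.04,0.0065,0,0,0.02,-0.05,0.008,0,0,0.02,-0.06,0.01,0,0,0.02,-0.07,0.0115,0,0,0.02,-0.08,0.013,0,0,0.02,-0.091,0.015,0,0,0.02,-0.091,0.015,0,0,0.02]'

```text
clock: 4.13
tcp_pos: [0.4687, -0.0918, 0.0461]
orientation: [-0.001, 0.079, 0.997, 0.0]
wrist_force: [0.3, 0.3, -0.6]
finger_gap: 0.0198
grip_force: 0.0
```

Run:
```python
from m import *
t,s=cam('top'),cam('side')
a=cv2.resize(t['pixels'][190:310,300:420],(480,480),interpolation=cv2.INTER_CUBIC)
b=cv2.resize(s['pixels'][180:300,260:380],(480,480),interpolation=cv2.INTER_CUBIC)
im=np.hstack([a,b])[:, :, ::-1]; cv2.imwrite('pics/plug2.png',cv2.resize(im,(800,400)))
st=env.get_state();print(st['tcp_pos'],st['finger_gap'],st['grip_force'],st['wrist_force'])
```

```text
[ 0.47145385 -0.09262811  0.04651571] 0.02028182965975929 0.0 [ 0.91822191 -0.78084187  1.32630315]
```

View pics/plug2.png

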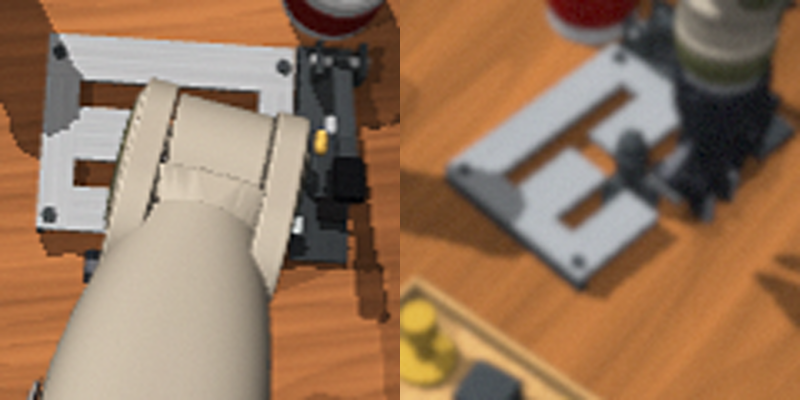

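Run:
```python
from m import *
t,s=cam('top'),cam('side')
print(atz(t,T(456,155),.074),atz(t,T(457,168),.01),atz(s,(329.6,223.5),.074),atz(s,S(321,200),.074))
# tool check: predicted fingertip in side
st=env.get_state();p=st['tcp_pos'];print(p,proj(s,[p,p+[0,0,-.008],p+[0,0,.1]]))
im=s['pixels'].copy()
for P,col in ((p+[0,0,-.008],(255,0,0)),(p+[0,0,.1],(0,255,0)),([.564,-.1065,.074],(255,255,0))):
    u=proj(s,[P])[0]; cv2.circle(im,tuple(int(round(x)) for x in u),1,col,-1)
cv2.imwrite('pics/chk.png',cv2.resize(im[150:270,270:420],(750,600),interpolation=cv2.INTER_CUBIC)[:,:,::-1])
```

```text
[ 0.56191508 -0.10724497  0.074     ] [ 0.56064959 -0.11197617  0.01      ] [ 0.56216454 -0.10772408  0.074     ] [ 0.56580727 -0.10724532  0.074     ]
[ 0.47245607 -0.09291569  0.04659013] [[352.59015228 247.13111164]
 [352.44161309 248.86488513]
 [354.56583375 224.04364799]]
```

View pics/chk.png

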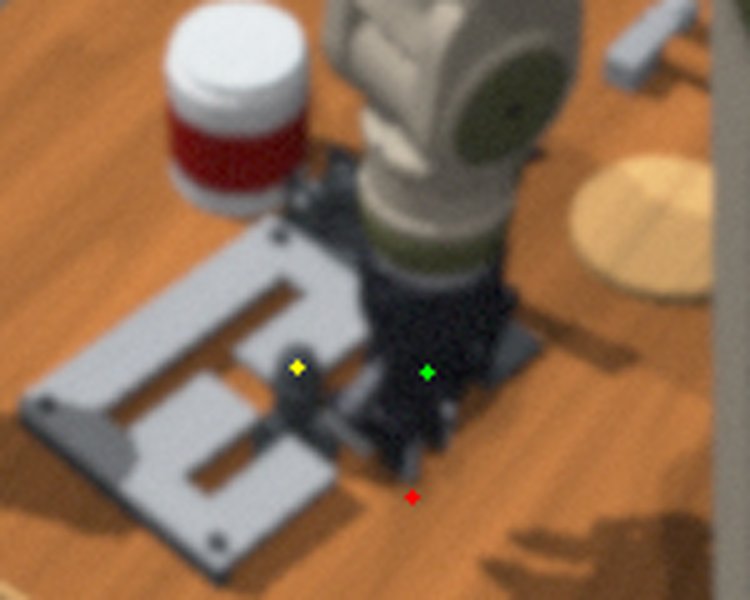

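The yellow mark agrees with the ball at (297,367), but the fingertips at about (422,457) look higher than predicted (412,497). The pads seem to have closed on the upper ball. I'll check the true fingertip height by lowering over bare table.

Emit:
move_arm --moves '[-0.02,0.003,-0.006,0,0.03,-0.02,0.003,-0.012,0,0.03,-0.02,0.003,-0.018,0,0.03,-0.02,0.003,-0.024,0,0.03,-0.02,0.003,-0.028,0,0.03,-0.02,0.003,-0.032,0,0.03,-0.02,0.003,-0.032,0,0.03,-0.02,0.003,-0.032,0,0.03]'

```text
clock: 5.0
tcp_pos: [0.4519, -0.0896, 0.014]
orientation: [-0.0, 0.079, 0.997, 0.0]
wrist_force: [0.4, 0.5, 1.0]
finger_gap: 0.0301
grip_force: 0.0
```

Run:
```python
from m import *
s=cam('side')
st=env.get_state();p=st['tcp_pos'];print(p,st['wrist_force'],st['finger_gap'])
im=s['pixels'].copy()
y=np.array([.161,.987,0])*.015
for P,col in ((p+[0,0,-.008]+y,(255,0,0)),(p+[0,0,-.008]-y,(255,0,0)),(p*[1,1,0],(0,255,0)),([.564,-.1065,.074],(255,255,0))):
    u=proj(s,[P])[0]; im[int(round(u[1])),int(round(u[0]))]=col
cv2.imwrite('pics/chk2.png',cv2.resize(im[170:290,290:440],(750,600),interpolation=cv2.INTER_CUBIC)[:,:,::-1])
```

```text
[ 0.45202112 -0.08965469  0.0142625 ] [ 0.25435001 -0.3772163   0.12714283] 0.029975941905870614
```

View pics/chk2.png

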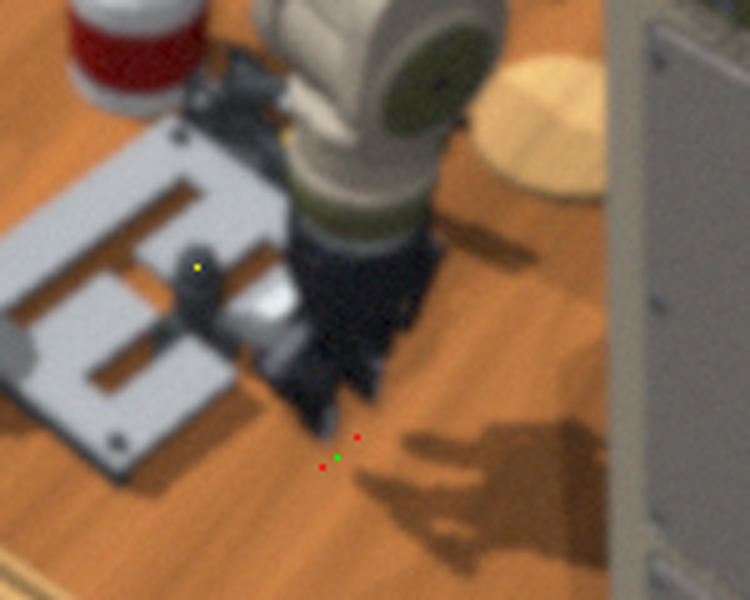

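The tips are at (327,437) and (372,400) against predicted (322,467) and (357,437), so they are about 30 mm higher than the nominal tool says. A gentle touch-down on bare table will measure the real offset.

Emit:
move_arm --moves '[0,0,-0.003,0,0.03,0,0,-0.006,0,0.03,0,0,-0.008,0,0.03,0,0,-0.01,0,0.03,0,0,-0.012,0,0.03,0,0,-0.014,0,0.03,0,0,-0.016,0,0.03,0,0,-0.016,0,0.03]'

```text
clock: 5.72
tcp_pos: [0.4515, -0.0895, -0.0021]
orientation: [-0.0, 0.079, 0.997, 0.0]
wrist_force: [0.1, -0.3, 0.2]
finger_gap: 0.0303
grip_force: 0.0
```

Emit:
move_arm --moves '[0,0,-0.003,0,0.03,0,0,-0.006,0,0.03,0,0,-0.008,0,0.03,0,0,-0.01,0,0.03,0,0,-0.012,0,0.03,0,0,-0.014,0,0.03,0,0,-0.014,0,0.03,0,0,-0.014,0,0.03]'

```text
clock: 6.38
tcp_pos: [0.4517, -0.0895, -0.0158]
orientation: [-0.0, 0.079, 0.997, 0.0]
wrist_force: [-0.0, -0.2, 0.2]
finger_gap: 0.0302
grip_force: 0.0
```

Emit:
move_arm --moves '[0,0,-0.002,0,0.03,0,0,-0.004,0,0.03,0,0,-0.006,0,0.03,0,0,-0.008,0,0.03,0,0,-0.008,0,0.03,0,0,-0.008,0,0.03]'

```text
clock: 6.88
tcp_pos: [0.4519, -0.0896, -0.0225]
orientation: [0.0, 0.079, 0.997, -0.0]
wrist_force: [-5.2, 0.5, 16.3]
finger_gap: 0.0299
grip_force: 7.6
```

Contact is at TCP z = -0.022, so at a 30 mm gap the real tips stand about 22 mm above the reported TCP. I'll allow for that and regrasp the plug.

Emit:
move_arm --moves '[0,0,0.04,0,0.06,0,0,0.08,0,0.06,0,0,0.12,0,0.06,0.03,-0.005,0.14,0,0.06,0.07,-0.011,0.14,0,0.06,0.1106,-0.018,0.14,0,0.06,0.1106,-0.018,0.14,0,0.06,0.1106,-0.018,0.14,0,0.06]'

```text
clock: 7.55
tcp_pos: [0.5637, -0.1079, 0.1148]
orientation: [-0.001, 0.079, 0.997, 0.0]
wrist_force: [-1.5, -0.3, -0.1]
finger_gap: 0.0602
grip_force: 0.0
```

Emit:
move_arm --moves '[0,0,-0.03,0,0.06,0,0,-0.06,0,0.06,0,0,-0.085,0,0.06,0,0,-0.1,0,0.06,0,0,-0.1,0,0.06,0,0,-0.1,0,0.02,0,0,-0.1,0,0.02,0,0,-0.1,0,0.02,0,0,-0.1,0,0.02,0,0,-0.1,0,0.02,0,0,-0.1,0,0.02]'

```text
clock: 8.47
tcp_pos: [0.5633, -0.1076, 0.018]
orientation: [0.001, 0.079, 0.997, -0.0]
wrist_force: [-2.2, 2.0, 6.3]
finger_gap: 0.0289
grip_force: 49.7
```

Emit:
move_arm --moves '[-0.01,0.0016,0,0,0.02,-0.02,0.003,0,0,0.02,-0.03,0.005,0,0,0.02,-0.04,0.0065,0,0,0.02,-0.05,0.008,0,0,0.02,-0.06,0.01,0,0,0.02,-0.07,0.0115,0,0,0.02,-0.08,0.013,0,0,0.02,-0.09,0.0145,0,0,0.02,-0.1,0.016,0,0,0.02,-0.1,0.016,0,0,0.02]'

```text
clock: 9.38
tcp_pos: [0.4625, -0.092, 0.0176]
orientation: [0.001, 0.079, 0.997, -0.001]
wrist_force: [1.3, 0.2, 6.7]
finger_gap: 0.0282
grip_force: 50.9
```

Emit:
move_arm --moves '[0,0,0.035,0,0.02,0,0,0.07,0,0.02,0,-0.035,0.07,0,0.02,0,-0.07,0.07,0,0.02,0,-0.11,0.07,0,0.02,0,-0.15,0.07,0,0.02,0,-0.19,0.07,0,0.02,0,-0.23,0.07,0,0.02,0.002,-0.265,0.07,0,0.02,0.003,-0.285,0.07,0,0.02,0.003,-0.291,0.07,0,0.02,0.003,-0.291,0.07,0,0.02]'

```text
clock: 10.38
tcp_pos: [0.4638, -0.3832, 0.0848]
orientation: [-0.001, 0.081, 0.997, 0.001]
wrist_force: [0.2, -0.4, -3.5]
finger_gap: 0.0287
grip_force: 50.8
```

Emit:
move_arm --moves '[0,0,-0.02,0,0.02,0,0,-0.04,0,0.02,0,0,-0.05,0,0.02,0,0,-0.0535,0,0.02,0,0,-0.0555,0,0.02,0,0,-0.057,0,0.02,0,0,-0.058,0,0.02,0,0,-0.058,0,0.02,0,0,-0.058,0,0.02]'

```text
clock: 11.13
tcp_pos: [0.4659, -0.3824, 0.0298]
orientation: [0.001, 0.079, 0.997, -0.0]
wrist_force: [-0.5, 4.6, 5.2]
finger_gap: 0.0282
grip_force: 51.4
```

Emit:
move_arm --moves '[0,0,0,0,0.06,0,0,0,0,0.06,0,0,0,0,0.06,0,0,0,0,0.06,0,0,0.03,0,0.06,0,0,0.07,0,0.06,0,0,0.11,0,0.06,0,0,0.13,0,0.06,0,0,0.13,0,0.06,0,0,0.13,0,0.06]'

```text
clock: 11.97
tcp_pos: [0.4662, -0.3837, 0.16]
orientation: [0.001, 0.079, 0.997, -0.001]
wrist_force: [-0.1, 0.7, 0.1]
finger_gap: 0.0599
grip_force: 0.0
```

Run:
```python
from m import *
t,s=cam('top'),cam('side')
t0=cv2.imread('pics/top0.png')[:,:,::-1];s0=cv2.imread('pics/side0.png')[:,:,::-1]
for k,(a,b) in dict(A=((138,147),(125,366)),B=((210,143),(169,323)),C=((64,226),(127,455)),D=((212,286),(275,396))).items():
    for c,c0,u in((t,t0,T(*a)),(s,s0,S(*b))):
        x,y=map(int,u);d=np.abs(c['pixels'][y-12:y+18,x-14:x+14].astype(int)-c0[y-12:y+18,x-14:x+14]).mean();print(k,round(d,2),end=' ')
print(fitrack([t],[.517,-.0995,-.162]))
a=cv2.resize(t['pixels'][185:325,185:475],(800,386),interpolation=cv2.INTER_CUBIC)
cv2.imwrite('pics/t3.png',a[:,:,::-1])
```

```text
A 5.69 A 4.52 B 5.71 B 4.4 C 5.68 C 4.92 D 6.03 D 4.57 (array([ 0.51684416, -0.09930033, -0.16186815]), np.float64(-311.6739501953125))
```

View pics/t3.png

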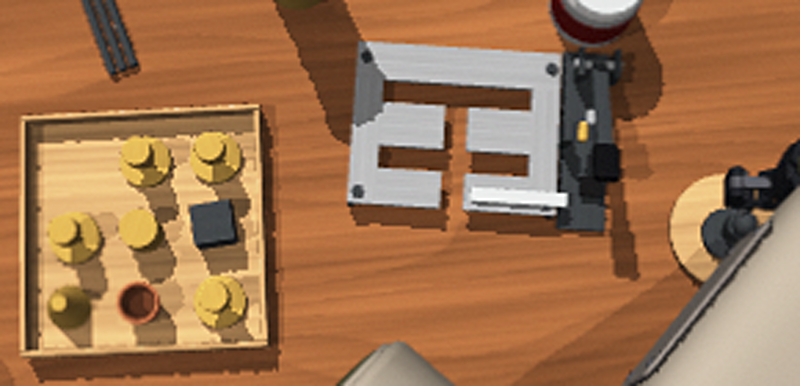

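The plug stands on the board at about (727,232), the four dies are unchanged, and the slot is clear. Next is die D, in the near-right cell of the crate.

Emit:
move_arm --moves '[0,0.04,0,0,0.055,0,0.08,0,0,0.055,0,0.12,0,0,0.055,0,0.16,0,0,0.055,0,0.2,0,0,0.055,0,0.24,0,0,0.055,0,0.28,0,0,0.055,0,0.32,0,0,0.055,0,0.36,0,0,0.055,0,0.4,0,0,0.055,0,0.44,0,0,0.055,0,0.48,0,0,0.055]'

```text
clock: 13.07
tcp_pos: [0.4636, 0.0992, 0.1564]
orientation: [-0.002, 0.079, 0.997, -0.0]
wrist_force: [1.6, -0.4, 0.2]
finger_gap: 0.0552
grip_force: 0.0
```

Run:
```python
from m import *
t,s=cam('top'),cam('side')
for k,(a,f,b) in dict(A=((138,147),(146,162),(125,366)),B=((210,143),(217,158),(169,323)),C=((64,226),(75,238),(127,455)),D=((212,286),(220,301),(275,396))).items():
    print(k,atz(t,T(*a),.072).round(4),atz(t,T(*f),.016).round(4),atz(s,S(*b),.072).round(4))
print(env.get_state()['tcp_pos'])
```

```text
A [0.6016 0.2081 0.072 ] [0.5975 0.2096 0.016 ] [0.6036 0.2056 0.072 ]
B [0.5986 0.1358 0.072 ] [0.5945 0.1355 0.016 ] [0.6008 0.1348 0.072 ]
C [0.529  0.2867 0.072 ] [0.525  0.2882 0.016 ] [0.5318 0.2854 0.072 ]
D [0.4557 0.1445 0.072 ] [0.4461 0.1437 0.016 ] [0.4509 0.1417 0.072 ]
[0.46330031 0.10234813 0.15640433]
```

Emit:
move_arm --moves '[-0.0145,0.03,0,0,0.055,-0.0145,0.046,0,0,0.055,-0.0145,0.046,-0.02,0,0.055,-0.0145,0.046,-0.05,0,0.055,-0.0145,0.046,-0.05,0,0.055]'

```text
clock: 13.58
tcp_pos: [0.4462, 0.1424, 0.1026]
orientation: [-0.005, 0.079, 0.997, -0.001]
wrist_force: [-0.9, 0.1, -0.0]
finger_gap: 0.0548
grip_force: 0.0
```

Emit:
move_arm --moves '[0.003,0.001,-0.03,0,0.055,0.003,0.001,-0.06,0,0.055,0.003,0.001,-0.08,0,0.055,0.003,0.001,-0.08,0,0.055,0.003,0.001,-0.08,0,0.02,0.003,0.001,-0.08,0,0.02,0.003,0.001,-0.08,0,0.02,0.003,0.001,-0.08,0,0.02,0.003,0.001,-0.08,0,0.02]' --newtons 30

```text
clock: 14.33
tcp_pos: [0.455, 0.1443, 0.0296]
orientation: [0.001, 0.079, 0.997, 0.0]
wrist_force: [-0.6, -1.3, 2.7]
finger_gap: 0.0286
grip_force: 31.0
```

Emit:
move_arm --moves '[0,0,0,0,0.058,0,0,0,0,0.058,0,0,-0.003,-0.1,0.058,0,0,-0.006,-0.22,0.058,0,0,-0.006,-0.34,0.058,0,0,-0.006,-0.46,0.058,0,0,-0.006,-0.58,0.058,0,0,-0.006,-0.7,0.058,0,0,-0.006,-0.82,0.058,0,0,-0.006,-0.94,0.058,0,0,-0.006,-1.06,0.058,0,0,-0.006,-1.18,0.058]'

```text
clock: 15.33
tcp_pos: [0.454, 0.1446, 0.0225]
orientation: [0.0, 0.623, 0.782, 0.0]
wrist_force: [-0.0, -0.2, -0.4]
finger_gap: 0.0577
grip_force: 0.0
```

Emit:
move_arm --moves '[0,0,0,-0.12,0.058,0,0,0,-0.24,0.058,0,0,0,-0.36,0.058,0,0,0,-0.39,0.058,0,0,0,-0.39,0.058,0,0,0,-0.39,0.02,0,0,0,-0.39,0.02,0,0,0,-0.39,0.02,0,0,0,-0.39,0.02,0,0,0,-0.39,0.02,0,0,0,-0.39,0.02]' --newtons 50

```text
clock: 16.25
tcp_pos: [0.4528, 0.1446, 0.0224]
orientation: [-0.001, 0.76, 0.649, -0.001]
wrist_force: [-3.9, 0.8, 5.5]
finger_gap: 0.029
grip_force: 49.1
```

Emit:
move_arm --moves '[0,0,0.03,0.1,0.02,0,0,0.06,0.22,0.02,0,-0.03,0.06,0.34,0.02,0,-0.06,0.06,0.46,0.02,0,-0.09,0.06,0.58,0.02,0.005,-0.12,0.06,0.7,0.02,0.01,-0.15,0.06,0.82,0.02,0.015,-0.18,0.06,0.94,0.02,0.02,-0.21,0.06,1.06,0.02,0.02,-0.23,0.06,1.18,0.02,0.02,-0.2366,0.06,1.3,0.02,0.02,-0.2366,0.06,1.42,0.02]'

```text
clock: 17.25
tcp_pos: [0.4741, -0.0946, 0.0818]
orientation: [0.0, 0.152, 0.988, -0.0]
wrist_force: [0.6, -0.1, -2.4]
finger_gap: 0.0285
grip_force: 50.4
```

Emit:
move_arm --moves '[0,0,0,0.12,0.02,0,0,0,0.15,0.02,0,0,-0.03,0.15,0.02,0,0,-0.05,0.15,0.02,0,0,-0.06,0.15,0.02,0,0,-0.064,0.15,0.02,0,0,-0.0655,0.15,0.02,0,0,-0.0655,0.15,0.02,0,0,-0.0655,0.15,0.02]'

```text
clock: 18.0
tcp_pos: [0.4746, -0.0925, 0.0174]
orientation: [0.001, 0.079, 0.997, -0.0]
wrist_force: [0.5, -0.8, -2.7]
finger_gap: 0.0286
grip_force: 50.5
```

Emit:
move_arm --moves '[0.016,-0.0026,0,0,0.02,0.032,-0.0052,0,0,0.02,0.048,-0.0078,0,0,0.02,0.064,-0.0104,0,0,0.02,0.08,-0.013,0,0,0.02,0.096,-0.0156,0,0,0.02,0.112,-0.0182,0,0,0.02,0.128,-0.0208,0,0,0.02,0.144,-0.0234,0,0,0.02,0.156,-0.0254,0,0,0.02,0.1615,-0.0262,0,0,0.02,0.1615,-0.0262,0,0,0.02]'

```text
clock: 19.0
tcp_pos: [0.6371, -0.1189, 0.0171]
orientation: [0.001, 0.079, 0.997, -0.0]
wrist_force: [1.0, 0.3, -2.6]
finger_gap: 0.0286
grip_force: 50.5
```

Emit:
move_arm --moves '[0.001,0.01,0,0,0.02,0.0025,0.02,0,0,0.02,0.004,0.03,0,0,0.02,0.0055,0.04,0,0,0.02,0.007,0.05,0,0,0.02,0.0085,0.059,0,0,0.02,0.0095,0.065,0,0,0.02,0.0095,0.065,0,0,0.02,0.0095,0.065,0,0,0.02]'

```text
clock: 19.75
tcp_pos: [0.6449, -0.0529, 0.0168]
orientation: [0.0, 0.079, 0.997, -0.0]
wrist_force: [-0.6, -1.2, -3.3]
finger_gap: 0.0287
grip_force: 50.4
```

Emit:
move_arm --moves '[0,0,-0.001,0,0.055,0,0,-0.001,0,0.055,0,0,-0.001,0,0.055,0,0,-0.001,0,0.055,0,0,0.03,0,0.055,0,0,0.07,0,0.055,0,0,0.09,0,0.055,-0.01,0.04,0.09,0,0.055,-0.02,0.08,0.09,0,0.055,-0.035,0.12,0.09,0,0.055,-0.047,0.16,0.09,0,0.055,-0.047,0.188,0.09,0,0.055]'

```text
clock: 20.75
tcp_pos: [0.5954, 0.137, 0.1073]
orientation: [-0.001, 0.079, 0.997, 0.0]
wrist_force: [-0.1, -0.2, 0.0]
finger_gap: 0.055
grip_force: 0.0
```

Run:
```python
from m import *
t,s=cam('top'),cam('side')
a=cv2.resize(t['pixels'][185:305,185:425],(400,200),interpolation=cv2.INTER_CUBIC)
b=cv2.resize(s['pixels'][160:370,195:405],(500,500),interpolation=cv2.INTER_CUBIC)
im=np.zeros((500,800,3),np.uint8);im[:200,:400]=a;im[:,300:]=b;im[:200,:300]=a[:,100:]
cv2.imwrite('pics/t4.png',im[:,:,::-1]);print(env.get_state()['tcp_pos'])
```

```text
[0.59714165 0.13875013 0.10737268]
```

View pics/t4.png

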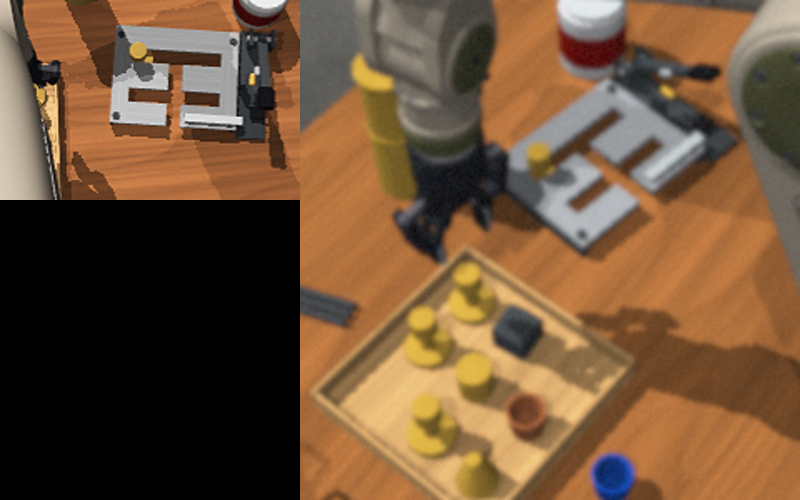

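Die D stands in the far left pocket. The rest of the crate is unchanged. Next die B.

Emit:
move_arm --moves '[0.001,-0.003,0,0,0.055,0.001,-0.003,-0.03,0,0.055,0.001,-0.003,-0.06,0,0.055,0.001,-0.003,-0.08,0,0.055,0.001,-0.003,-0.085,0,0.055,0.001,-0.003,-0.085,0,0.055,0.001,-0.003,-0.085,0,0.02,0.001,-0.003,-0.085,0,0.02,0.001,-0.003,-0.085,0,0.02,0.001,-0.003,-0.085,0,0.02,0.001,-0.003,-0.085,0,0.02]' --newtons 30

```text
clock: 21.77
tcp_pos: [0.601, 0.1318, 0.024]
orientation: [0.002, 0.079, 0.997, 0.0]
wrist_force: [1.7, 1.3, 6.4]
finger_gap: 0.0291
grip_force: 32.9
```

Emit:
move_arm --moves '[0,0,0,0,0.058,0,0,0,0,0.058,0,0,0,-0.1,0.058,0,0,0,-0.22,0.058,0,0,0,-0.34,0.058,0,0,0,-0.46,0.058,0,0,0,-0.58,0.058,0,0,0,-0.7,0.058,0,0,0,-0.82,0.058,0,0,0,-0.94,0.058,0,0,0,-1.06,0.058,0,0,0,-1.18,0.058]'

```text
clock: 22.77
tcp_pos: [0.598, 0.1314, 0.0213]
orientation: [-0.0, 0.623, 0.782, -0.001]
wrist_force: [0.7, 0.1, 0.2]
finger_gap: 0.0577
grip_force: 0.0
```

Emit:
move_arm --moves '[0,0,0,-0.12,0.058,0,0,0,-0.24,0.058,0,0,0,-0.36,0.058,0,0,0,-0.39,0.058,0,0,0,-0.39,0.058,0,0,0,-0.39,0.02,0,0,0,-0.39,0.02,0,0,0,-0.39,0.02,0,0,0,-0.39,0.02,0,0,0,-0.39,0.02,0,0,0,-0.39,0.02]' --newtons 50

```text
clock: 23.68
tcp_pos: [0.5984, 0.1316, 0.0217]
orientation: [-0.0, 0.761, 0.649, -0.0]
wrist_force: [-2.4, -1.0, 1.3]
finger_gap: 0.0284
grip_force: 49.3
```

Emit:
move_arm --moves '[0,0,0.035,0.1,0.02,0,0,0.07,0.22,0.02,-0.015,-0.03,0.07,0.34,0.02,-0.03,-0.06,0.07,0.46,0.02,-0.045,-0.085,0.07,0.58,0.02,-0.06,-0.11,0.07,0.7,0.02,-0.075,-0.135,0.07,0.82,0.02,-0.09,-0.165,0.07,0.94,0.02,-0.105,-0.19,0.07,1.06,0.02,-0.12,-0.215,0.07,1.18,0.02,-0.1244,-0.2241,0.07,1.3,0.02,-0.1244,-0.2241,0.07,1.42,0.02]'

```text
clock: 24.68
tcp_pos: [0.4731, -0.0947, 0.0915]
orientation: [-0.0, 0.153, 0.988, -0.0]
wrist_force: [0.0, 0.7, -2.9]
finger_gap: 0.0289
grip_force: 50.6
```

Emit:
move_arm --moves '[0,0,0,0.12,0.02,0,0,0,0.15,0.02,0,0,-0.03,0.15,0.02,0,0,-0.055,0.15,0.02,0,0,-0.068,0.15,0.02,0,0,-0.073,0.15,0.02,0,0,-0.075,0.15,0.02,0,0,-0.075,0.15,0.02,0,0,-0.075,0.15,0.02]'

```text
clock: 25.43
tcp_pos: [0.4755, -0.0929, 0.0176]
orientation: [0.001, 0.079, 0.997, -0.0]
wrist_force: [0.6, 0.3, -2.1]
finger_gap: 0.0287
grip_force: 50.6
```

Emit:
move_arm --moves '[0.016,-0.0026,0,0,0.02,0.032,-0.0052,0,0,0.02,0.048,-0.0078,0,0,0.02,0.064,-0.0104,0,0,0.02,0.08,-0.013,0,0,0.02,0.096,-0.0156,0,0,0.02,0.112,-0.0182,0,0,0.02,0.128,-0.0208,0,0,0.02,0.144,-0.0234,0,0,0.02,0.156,-0.0254,0,0,0.02,0.1605,-0.026,0,0,0.02,0.1605,-0.026,0,0,0.02]'

```text
clock: 26.43
tcp_pos: [0.6368, -0.119, 0.0177]
orientation: [0.001, 0.079, 0.997, -0.0]
wrist_force: [0.1, -0.1, -2.7]
finger_gap: 0.0287
grip_force: 50.6
```

Emit:
move_arm --moves '[-0.0016,-0.01,0,0,0.02,-0.0032,-0.02,0,0,0.02,-0.0048,-0.03,0,0,0.02,-0.0065,-0.04,0,0,0.02,-0.008,-0.05,0,0,0.02,-0.0096,-0.059,0,0,0.02,-0.0106,-0.065,0,0,0.02,-0.0106,-0.065,0,0,0.02,-0.0106,-0.065,0,0,0.02]'

```text
clock: 27.18
tcp_pos: [0.6242, -0.184, 0.0168]
orientation: [0.0, 0.08, 0.997, 0.0]
wrist_force: [0.8, 0.8, -4.0]
finger_gap: 0.0287
grip_force: 50.6
```

Emit:
move_arm --moves '[0,0,-0.001,0,0.055,0,0,-0.001,0,0.055,0,0,-0.001,0,0.055,0,0,-0.001,0,0.055,0,0,0.03,0,0.055,0,0,0.06,0,0.055,0,0,0.09,0,0.055,0,0.04,0.09,0,0.055,0,0.08,0.09,0,0.055,0,0.12,0.09,0,0.055,0,0.16,0.09,0,0.055,0,0.2,0.09,0,0.055]'

```text
clock: 28.18
tcp_pos: [0.6243, 0.0184, 0.1074]
orientation: [0.001, 0.079, 0.997, 0.0]
wrist_force: [1.6, -0.4, -0.1]
finger_gap: 0.0551
grip_force: 0.0
```

Emit:
move_arm --moves '[0,0.04,0,0,0.055,-0.005,0.08,0,0,0.055,-0.01,0.12,0,0,0.055,-0.02,0.16,0,0,0.055,-0.0245,0.19,0,0,0.055,-0.0245,0.19,0,0,0.055,-0.0245,0.19,0,0,0.055]'

```text
clock: 28.77
tcp_pos: [0.5993, 0.2088, 0.1071]
orientation: [0.0, 0.077, 0.997, 0.0]
wrist_force: [0.4, -0.5, 0.0]
finger_gap: 0.0547
grip_force: 0.0
```

Run:
```python
from m import *
t,s=cam('top'),cam('side')
a=cv2.resize(t['pixels'][185:305,285:425],(350,300),interpolation=cv2.INTER_CUBIC)
b=cv2.resize(s['pixels'][160:385,195:397],(450,500),interpolation=cv2.INTER_CUBIC)
im=np.zeros((500,800,3),np.uint8);im[:300,:350]=a;im[:,350:]=b
cv2.imwrite('pics/t5.png',im[:,:,::-1]);print(env.get_state()['tcp_pos'])
```

```text
[0.59997435 0.20637724 0.10696725]
```

View pics/t5.png

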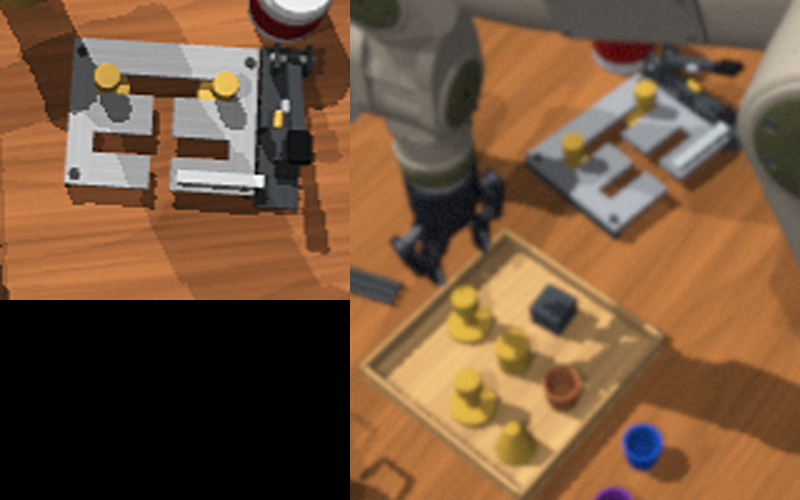

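Dies D and B stand in the far pockets at (107,76) and (225,84). A and C are unmoved in the crate. Next die A.

Emit:
move_arm --moves '[0,0,-0.03,0,0.055,0,0,-0.06,0,0.055,0,0,-0.08,0,0.055,0,0,-0.085,0,0.055,0,0,-0.085,0,0.055,0,0,-0.085,0,0.02,0,0,-0.085,0,0.02,0,0,-0.085,0,0.02,0,0,-0.085,0,0.02,0,0,-0.085,0,0.02]' --newtons 30

```text
clock: 29.7
tcp_pos: [0.602, 0.207, 0.0241]
orientation: [0.002, 0.079, 0.997, 0.001]
wrist_force: [0.5, 1.8, 7.2]
finger_gap: 0.0289
grip_force: 33.1
```

Emit:
move_arm --moves '[0,0,0,0,0.058,0,0,0,0,0.058,0,0,0,-0.1,0.058,0,0,0,-0.22,0.058,0,0,0,-0.34,0.058,0,0,0,-0.46,0.058,0,0,0,-0.58,0.058,0,0,0,-0.7,0.058,0,0,0,-0.82,0.058,0,0,0,-0.94,0.058,0,0,0,-1.06,0.058,0,0,0,-1.18,0.058]'

```text
clock: 30.7
tcp_pos: [0.5991, 0.2062, 0.0213]
orientation: [-0.0, 0.623, 0.782, -0.001]
wrist_force: [0.0, 0.4, -0.7]
finger_gap: 0.0578
grip_force: 0.0
```

Emit:
move_arm --moves '[0,0,0,-0.12,0.058,0,0,0,-0.24,0.058,0,0,0,-0.36,0.058,0,0,0,-0.39,0.058,0,0,0,-0.39,0.058,0,0,0,-0.39,0.02,0,0,0,-0.39,0.02,0,0,0,-0.39,0.02,0,0,0,-0.39,0.02,0,0,0,-0.39,0.02,0,0,0,-0.39,0.02]' --newtons 50

```text
clock: 31.62
tcp_pos: [0.5999, 0.2064, 0.0218]
orientation: [0.0, 0.761, 0.649, -0.0]
wrist_force: [1.4, 0.1, -0.4]
finger_gap: 0.0285
grip_force: 49.5
```

Emit:
move_arm --moves '[0,0,0.035,0.1,0.02,0,0,0.07,0.22,0.02,-0.013,-0.035,0.07,0.34,0.02,-0.028,-0.07,0.07,0.46,0.02,-0.044,-0.105,0.07,0.58,0.02,-0.06,-0.14,0.07,0.7,0.02,-0.075,-0.175,0.07,0.82,0.02,-0.09,-0.21,0.07,0.94,0.02,-0.105,-0.245,0.07,1.06,0.02,-0.12,-0.28,0.07,1.18,0.02,-0.126,-0.299,0.07,1.3,0.02,-0.126,-0.299,0.07,1.42,0.02]'

```text
clock: 32.62
tcp_pos: [0.4718, -0.0962, 0.0915]
orientation: [-0.001, 0.162, 0.987, -0.001]
wrist_force: [0.9, 1.1, -2.6]
finger_gap: 0.0287
grip_force: 50.7
```

Emit:
move_arm --moves '[0,0,0,0.12,0.02,0,0,0,0.15,0.02,0,0,-0.03,0.15,0.02,0,0,-0.055,0.15,0.02,0,0,-0.068,0.15,0.02,0,0,-0.073,0.15,0.02,0,0,-0.075,0.15,0.02,0,0,-0.075,0.15,0.02,0,0,-0.075,0.15,0.02]'

```text
clock: 33.37
tcp_pos: [0.4747, -0.0928, 0.0176]
orientation: [0.001, 0.088, 0.996, -0.0]
wrist_force: [-0.1, 0.3, -2.8]
finger_gap: 0.0285
grip_force: 50.8
```

Emit:
move_arm --moves '[0.015,-0.0024,0,0.01,0.02,0.03,-0.0048,0,0.018,0.02,0.045,-0.0072,0,0.018,0.02,0.06,-0.0096,0,0.018,0.02,0.075,-0.012,0,0.018,0.02,0.087,-0.014,0,0.018,0.02,0.091,-0.0146,0,0.018,0.02,0.091,-0.0146,0,0.018,0.02,0.091,-0.0146,0,0.018,0.02]'

```text
clock: 34.12
tcp_pos: [0.5647, -0.107, 0.017]
orientation: [-0.0, 0.079, 0.997, 0.0]
wrist_force: [0.3, 0.1, -2.6]
finger_gap: 0.0286
grip_force: 50.7
```

Emit:
move_arm --moves '[0.0015,0.01,0,0,0.02,0.003,0.02,0,0,0.02,0.0047,0.03,0,0,0.02,0.0063,0.04,0,0,0.02,0.008,0.05,0,0,0.02,0.0095,0.059,0,0,0.02,0.0105,0.065,0,0,0.02,0.0105,0.065,0,0,0.02,0.0105,0.065,0,0,0.02]'

```text
clock: 34.87
tcp_pos: [0.5758, -0.0407, 0.0169]
orientation: [0.0, 0.078, 0.997, 0.001]
wrist_force: [3.3, 1.5, -2.7]
finger_gap: 0.0286
grip_force: 50.8
```

Emit:
move_arm --moves '[0,0,-0.001,0,0.055,0,0,-0.001,0,0.055,0,0,-0.001,0,0.055,0,0,-0.001,0,0.055,0,0,0.03,0,0.055,0,0,0.06,0,0.055,0,0,0.09,0,0.055,-0.006,0.04,0.09,0,0.055,-0.012,0.08,0.09,0,0.055,-0.018,0.12,0.09,0,0.055,-0.024,0.16,0.09,0,0.055,-0.03,0.2,0.09,0,0.055]'

```text
clock: 35.87
tcp_pos: [0.5447, 0.159, 0.1071]
orientation: [-0.0, 0.08, 0.997, -0.0]
wrist_force: [-0.2, -0.1, 0.1]
finger_gap: 0.0548
grip_force: 0.0
```

Emit:
move_arm --moves '[-0.006,0.04,0,0,0.055,-0.012,0.08,0,0,0.055,-0.018,0.11,0,0,0.055,-0.018,0.127,0,0,0.055,-0.018,0.127,0,0,0.055,-0.018,0.127,0,0,0.055]'

```text
clock: 36.37
tcp_pos: [0.527, 0.2853, 0.1066]
orientation: [-0.0, 0.078, 0.997, -0.0]
wrist_force: [-0.1, 0.0, 0.4]
finger_gap: 0.0552
grip_force: 0.0
```

Run:
```python
from m import *
t,s=cam('top'),cam('side')
a=cv2.resize(t['pixels'][185:305,285:425],(350,300),interpolation=cv2.INTER_CUBIC)
b=cv2.resize(s['pixels'][160:385,195:397],(450,500),interpolation=cv2.INTER_CUBIC)
im=np.zeros((500,800,3),np.uint8);im[:300,:350]=a;im[:,350:]=b
cv2.imwrite('pics/t6.png',im[:,:,::-1]);print(env.get_state()['tcp_pos'])
```

```text
[0.52732001 0.28386415 0.10666553]
```

View pics/t6.png

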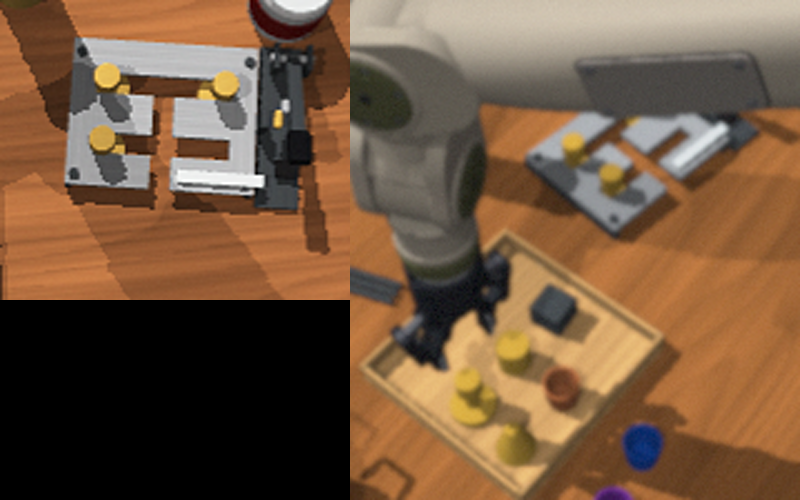

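Three dies are in their pockets, with the near-left one at (102,138). C has not moved. Grasp C next.

Emit:
move_arm --moves '[0.001,0.002,-0.03,0,0.055,0.001,0.002,-0.06,0,0.055,0.001,0.002,-0.08,0,0.055,0.001,0.002,-0.084,0,0.055,0.001,0.002,-0.084,0,0.055,0.001,0.002,-0.084,0,0.02,0.001,0.002,-0.084,0,0.02,0.001,0.002,-0.084,0,0.02,0.001,0.002,-0.084,0,0.02,0.001,0.002,-0.084,0,0.02]' --newtons 30

```text
clock: 37.3
tcp_pos: [0.5302, 0.2876, 0.0248]
orientation: [0.002, 0.079, 0.997, 0.001]
wrist_force: [1.0, 1.3, 5.1]
finger_gap: 0.0289
grip_force: 33.3
```

Emit:
move_arm --moves '[0,0,0,0,0.058,0,0,0,0,0.058,0,0,0,-0.1,0.058,0,0,0,-0.22,0.058,0,0,0,-0.34,0.058,0,0,0,-0.46,0.058,0,0,0,-0.58,0.058,0,0,0,-0.7,0.058,0,0,0,-0.82,0.058,0,0,0,-0.94,0.058,0,0,0,-1.06,0.058,0,0,0,-1.18,0.058]'

```text
clock: 38.3
tcp_pos: [0.5276, 0.2866, 0.0223]
orientation: [-0.0, 0.623, 0.783, -0.001]
wrist_force: [0.1, -0.2, -0.7]
finger_gap: 0.0578
grip_force: 0.0
```

Emit:
move_arm --moves '[0,0,0,-0.12,0.058,0,0,0,-0.24,0.058,0,0,0,-0.36,0.058,0,0,0,-0.39,0.058,0,0,0,-0.39,0.058,0,0,0,-0.39,0.02,0,0,0,-0.39,0.02,0,0,0,-0.39,0.02,0,0,0,-0.39,0.02,0,0,0,-0.39,0.02,0,0,0,-0.39,0.02]' --newtons 50

```text
clock: 39.22
tcp_pos: [0.528, 0.2869, 0.0228]
orientation: [-0.0, 0.76, 0.649, -0.0]
wrist_force: [-2.4, -0.8, 2.1]
finger_gap: 0.0288
grip_force: 49.5
```

Emit:
move_arm --moves '[0,0,0.035,0.1,0.02,0,0,0.07,0.22,0.02,-0.006,-0.039,0.07,0.34,0.02,-0.012,-0.078,0.07,0.46,0.02,-0.018,-0.117,0.07,0.58,0.02,-0.024,-0.156,0.07,0.7,0.02,-0.03,-0.195,0.07,0.82,0.02,-0.036,-0.234,0.07,0.94,0.02,-0.042,-0.273,0.07,1.06,0.02,-0.048,-0.312,0.07,1.18,0.02,-0.052,-0.351,0.07,1.3,0.02,-0.054,-0.3795,0.07,1.42,0.02]'

```text
clock: 40.22
tcp_pos: [0.4746, -0.0844, 0.0926]
orientation: [-0.0, 0.187, 0.982, -0.0]
wrist_force: [0.5, 0.0, -2.8]
finger_gap: 0.0287
grip_force: 50.5
```

Emit:
move_arm --moves '[0,0,0,0.12,0.02,0,0,0,0.15,0.02,0,0,-0.03,0.15,0.02,0,0,-0.055,0.15,0.02,0,0,-0.068,0.15,0.02,0,0,-0.073,0.15,0.02,0,0,-0.076,0.15,0.02,0,0,-0.076,0.15,0.02,0,0,-0.076,0.15,0.02]'

```text
clock: 40.97
tcp_pos: [0.4762, -0.083, 0.0175]
orientation: [0.001, 0.116, 0.993, -0.0]
wrist_force: [-0.2, 0.8, -2.7]
finger_gap: 0.0286
grip_force: 50.7
```

Emit:
move_arm --moves '[-0.002,-0.0095,0,0.073,0.02,-0.002,-0.0095,0,0.073,0.02,-0.002,-0.0095,0,0.073,0.02,0.013,-0.012,0,0.073,0.02,0.028,-0.0144,0,0.073,0.02,0.043,-0.0168,0,0.073,0.02,0.058,-0.0192,0,0.073,0.02,0.073,-0.0217,0,0.073,0.02,0.085,-0.0235,0,0.073,0.02,0.0895,-0.0242,0,0.073,0.02,0.0895,-0.0242,0,0.073,0.02,0.0895,-0.0242,0,0.073,0.02]'

```text
clock: 41.97
tcp_pos: [0.5505, -0.1042, 0.0142]
orientation: [-0.013, 0.081, 0.997, 0.001]
wrist_force: [-32.0, 0.1, 14.1]
finger_gap: 0.026
grip_force: 50.8
```

Emit:
move_arm --moves '[-0.0016,-0.01,0,0,0.02,-0.0032,-0.02,0,0,0.02,-0.0048,-0.03,0,0,0.02,-0.0065,-0.04,0,0,0.02,-0.008,-0.05,0,0,0.02,-0.0096,-0.059,0,0,0.02,-0.0106,-0.065,0,0,0.02,-0.0106,-0.065,0,0,0.02,-0.0106,-0.065,0,0,0.02]'

```text
clock: 42.72
tcp_pos: [0.5544, -0.1724, 0.0168]
orientation: [0.0, 0.08, 0.997, 0.0]
wrist_force: [0.4, 0.5, -0.2]
finger_gap: 0.0196
grip_force: 0.0
```

The last slide jammed and the grip slipped off. I'll raise clear and look.

Emit:
move_arm --moves '[0,0,0.04,0,0.055,0,0,0.08,0,0.055,0,0,0.11,0,0.055,-0.02,0.04,0.11,0,0.055,-0.04,0.08,0.11,0,0.055,-0.06,0.12,0.11,0,0.055,-0.08,0.16,0.11,0,0.055,-0.1,0.2,0.11,0,0.055,-0.12,0.24,0.11,0,0.055,-0.13,0.28,0.11,0,0.055,-0.13,0.32,0.11,0,0.055,-0.13,0.36,0.11,0,0.055]'

```text
clock: 43.72
tcp_pos: [0.4229, 0.1765, 0.1272]
orientation: [0.0, 0.079, 0.997, 0.0]
wrist_force: [1.5, -0.3, -0.9]
finger_gap: 0.055
grip_force: 0.0
```

Run:
```python
from m import *
t,s=cam('top'),cam('side')
a=cv2.resize(t['pixels'][190:290,300:420],(480,400),interpolation=cv2.INTER_CUBIC)
b=cv2.resize(s['pixels'][170:290,260:356],(320,400),interpolation=cv2.INTER_CUBIC)
cv2.imwrite('pics/t7.png',np.hstack([a,b])[:,:,::-1]);print(env.get_state()['tcp_pos'])
```

```text
[0.42356552 0.18016094 0.12722025]
```

View pics/t7.png

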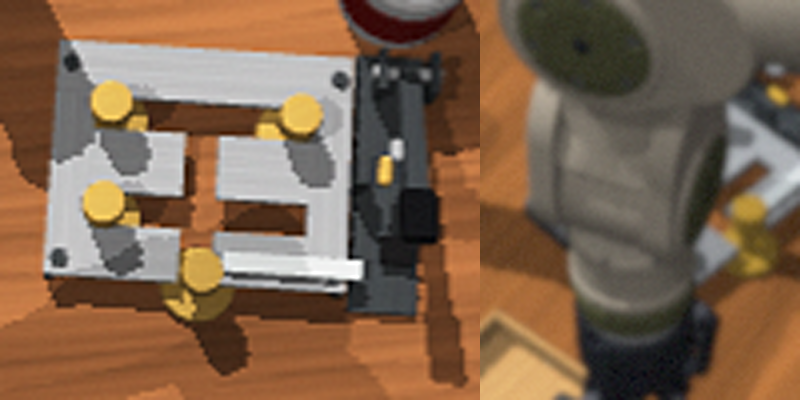

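Run:
```python
from m import *
t=cam('top')
f=lambda u,v:(300+(u+.5)/4-.5,190+(v+.5)/4-.5)
R=lambda p:np.array([[.987,-.161],[.161,.987]])@(p[:2]-[.517,-.0993])
for n,u,z in(('C',(201,268),.066),('footC',(198,288),.01),('NL',(104,202),.066),('FL',(112,101),.066),('FR',(301,115),.066)):
    p=atz(t,f(*u),z);print(n,p.round(4),R(p).round(4))
```

```text
C [ 0.5197 -0.1027  0.066 ] [ 0.0032 -0.003 ]
footC [ 0.5146 -0.1034  0.01  ] [-0.0017 -0.0044]
NL [ 0.5722 -0.0412  0.066 ] [0.0451 0.0663]
FL [ 0.6432 -0.0539  0.066 ] [0.1173 0.0651]
FR [ 0.6203 -0.1843  0.066 ] [ 0.1157 -0.0672]
```

Die C stands upright at the mouth at (201,268), x about +5 mm and y about -3 mm, and the other three are home. I'll regrasp it, draw it back out, recentre it, and enter again.

Emit:
move_arm --moves '[0.014,-0.04,0,0,0.055,0.028,-0.08,0,0,0.055,0.042,-0.12,0,0,0.055,0.056,-0.16,0,0,0.055,0.07,-0.2,0,0,0.055,0.084,-0.24,0,0,0.055,0.098,-0.28,0,0,0.055,0.1,-0.285,0,0,0.055,0.1,-0.285,0,0,0.055,0.1,-0.285,0,0,0.055]'

```text
clock: 44.7
tcp_pos: [0.5239, -0.1117, 0.1263]
orientation: [-0.001, 0.081, 0.997, 0.0]
wrist_force: [-0.2, 0.3, -0.1]
finger_gap: 0.0552
grip_force: 0.0
```

Emit:
move_arm --moves '[-0.001,0.008,-0.02,0,0.055,-0.001,0.008,-0.05,0,0.055,-0.001,0.008,-0.08,0,0.055,-0.001,0.008,-0.1,0,0.055,-0.001,0.008,-0.1085,0,0.055,-0.001,0.008,-0.1085,0,0.055,-0.001,0.008,-0.1085,0,0.02,-0.001,0.008,-0.1085,0,0.02,-0.001,0.008,-0.1085,0,0.02,-0.001,0.008,-0.1085,0,0.02,-0.001,0.008,-0.1085,0,0.02]' --newtons 30

```text
clock: 45.62
tcp_pos: [0.525, -0.103, 0.02]
orientation: [0.001, 0.08, 0.997, -0.0]
wrist_force: [-1.2, 0.0, 7.0]
finger_gap: 0.0289
grip_force: 32.5
```

Emit:
move_arm --moves '[-0.01,0.0016,0,0,0.02,-0.02,0.0032,0,0,0.02,-0.03,0.0048,0,0,0.02,-0.04,0.0065,0,0,0.02,-0.05,0.009,0,0,0.02,-0.057,0.0117,0,0,0.02,-0.057,0.0117,0,0,0.02,-0.057,0.0117,0,0,0.02]'

```text
clock: 46.28
tcp_pos: [0.4678, -0.0914, 0.0197]
orientation: [0.002, 0.08, 0.997, -0.0]
wrist_force: [1.6, -1.1, 6.1]
finger_gap: 0.0292
grip_force: 32.8
```

Emit:
move_arm --moves '[0,0,0,0,0.058,0,0,0,0,0.058,0,0,0,-0.1,0.058,0,0,0,-0.22,0.058,0,0,0,-0.34,0.058,0,0,0,-0.46,0.058,0,0,0,-0.58,0.058,0,0,0,-0.7,0.058,0,0,0,-0.82,0.058,0,0,0,-0.94,0.058,0,0,0,-1.06,0.058,0,0,0,-1.18,0.058]'

```text
clock: 47.28
tcp_pos: [0.4654, -0.0903, 0.0176]
orientation: [-0.001, 0.623, 0.782, -0.0]
wrist_force: [0.2, -0.5, 0.5]
finger_gap: 0.0579
grip_force: 0.0
```

Emit:
move_arm --moves '[0,0,0,-0.12,0.058,0,0,0,-0.24,0.058,0,0,0,-0.36,0.058,0,0,0,-0.39,0.058,0,0,0,-0.39,0.058,0,0,0,-0.39,0.02,0,0,0,-0.39,0.02,0,0,0,-0.39,0.02,0,0,0,-0.39,0.02,0,0,0,-0.39,0.02,0,0,0,-0.39,0.02]' --newtons 50

```text
clock: 48.2
tcp_pos: [0.4661, -0.0906, 0.0181]
orientation: [-0.0, 0.761, 0.649, -0.0]
wrist_force: [-2.8, 0.5, 1.3]
finger_gap: 0.0287
grip_force: 49.2
```

Emit:
move_arm --moves '[0,0,0.001,0,0.02,0.012,-0.002,0.001,0,0.02,0.024,-0.0039,0.001,0,0.02,0.036,-0.0059,0.001,0,0.02,0.048,-0.0078,0.001,0,0.02,0.06,-0.0098,0.001,0,0.02,0.06,-0.0098,0.001,0,0.02,0.06,-0.0098,0.001,0,0.02]'

```text
clock: 48.87
tcp_pos: [0.527, -0.1007, 0.019]
orientation: [-0.0, 0.761, 0.649, 0.0]
wrist_force: [-0.1, -0.3, -3.0]
finger_gap: 0.0283
grip_force: 49.7
```

Emit:
move_arm --moves '[0.01,-0.0016,0,0,0.02,0.02,-0.0033,0,0,0.02,0.03,-0.0049,0,0,0.02,0.037,-0.006,0,0,0.02,0.0395,-0.0065,0,0,0.02,0.0395,-0.0065,0,0,0.02,0.0395,-0.0065,0,0,0.02]'

```text
clock: 49.45
tcp_pos: [0.5654, -0.1069, 0.0191]
orientation: [-0.0, 0.761, 0.649, -0.0]
wrist_force: [-0.4, -0.7, -2.8]
finger_gap: 0.0285
grip_force: 49.9
```

Emit:
move_arm --moves '[-0.001,-0.01,0,0,0.02,-0.0026,-0.02,0,0,0.02,-0.0042,-0.03,0,0,0.02,-0.0058,-0.04,0,0,0.02,-0.0074,-0.05,0,0,0.02,-0.009,-0.059,0,0,0.02,-0.01,-0.065,0,0,0.02,-0.01,-0.065,0,0,0.02,-0.01,-0.065,0,0,0.02]'

```text
clock: 50.2
tcp_pos: [0.5561, -0.1726, 0.0193]
orientation: [-0.0, 0.761, 0.649, 0.0]
wrist_force: [0.8, -0.7, -1.7]
finger_gap: 0.0284
grip_force: 49.9
```

Emit:
move_arm --moves '[0,0,-0.002,0,0.02,0,0,-0.002,0,0.055,0,0,-0.002,0,0.055,0,0,-0.002,0,0.055,0,0,-0.002,0,0.055,0,0,0.03,0,0.055,0,0,0.07,0,0.055,0,0,0.11,0,0.055,-0.04,0,0.15,0,0,-0.08,0,0.15,0,0,-0.12,0,0.15,0,0,-0.13,0,0.15,0,0]'

```text
clock: 51.2
tcp_pos: [0.4227, -0.1712, 0.1703]
orientation: [-0.0, 0.761, 0.649, -0.0]
wrist_force: [-1.1, 0.2, 0.1]
finger_gap: 0.0068
grip_force: 0.0
```

Emit:
move_arm --moves '[0,0.04,0,0,0,0,0.08,0,0,0,0,0.12,0,0,0,0,0.16,0,0,0,0,0.2,0,0,0,0,0.24,0,0,0,0,0.28,0,0,0,0,0.3,0,0,0]'

```text
clock: 51.87
tcp_pos: [0.4258, 0.1315, 0.1697]
orientation: [-0.0, 0.76, 0.65, 0.001]
wrist_force: [0.8, -0.8, 0.6]
finger_gap: -0.0002
grip_force: 0.0
```

Run:
```python
from m import *
t=cam('top');s=cam('side')
a=cv2.resize(t['pixels'][190:310,300:480],(480,320),interpolation=cv2.INTER_CUBIC)
b=cv2.resize(s['pixels'][150:270,260:380],(320,320),interpolation=cv2.INTER_CUBIC)
cv2.imwrite('pics/t8.png',np.hstack([a,b])[:,:,::-1]);print(env.get_state()['tcp_pos'])
```

```text
[0.42595096 0.13091213 0.1695073 ]
```

View pics/t8.png

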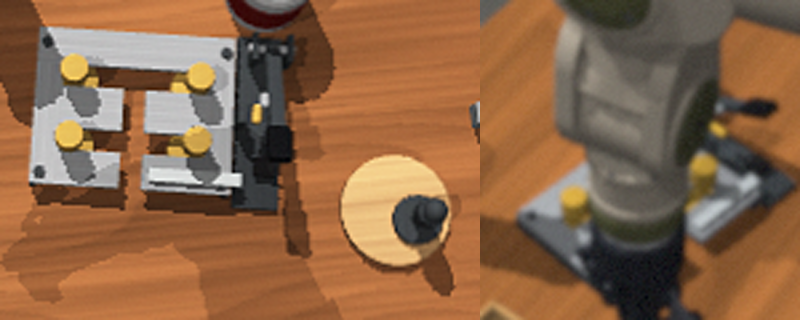

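All four dies look home, at (75,68), (200,76), (68,135) and (196,140). The plug has been nudged to (418,218), off the board's centre at (395,210), so I'll measure how far.

Run:
```python
from m import *
t=cam('top');k=480/180
f=lambda u,v:(300+(u+.5)/k-.5,190+(v+.5)/k-.5)
R=lambda p:np.array([[.987,-.161],[.161,.987]])@(p[:2]-[.517,-.0993])
for n,u in(('FL',(75,68)),('FR',(200,76)),('NL',(68,135)),('NR',(196,140))):
    print(n,R(atz(t,f(*u),.066)).round(4))
b=atz(t,f(395,210),.012);p=atz(t,f(418,219),.022);q=atz(t,f(431,208),.086);print(b,p,q,np.linalg.norm((p-b)[:2]),np.linalg.norm((q-b)[:2]))
print('pad',atz(t,f(281,144),.108))
```

```text
FL [0.1164 0.0645]
FR [ 0.1162 -0.0667]
NL [0.0445 0.0674]
NR [ 0.0476 -0.0653]
[ 0.46638455 -0.38278246  0.012     ] [ 0.45307353 -0.40333755  0.022     ] [ 0.45587448 -0.39954486  0.086     ] 0.024488675281858722 0.019784835282205652
pad [ 0.53304074 -0.25069412  0.108     ]
```

The plug is 20–25 mm off centre, inside the 40 mm limit and fully on the board, so it stays. Next the lever.

Emit:
move_arm --moves '[0.01,-0.038,0,0,0,0.02,-0.076,0,0,0,0.03,-0.114,0,0,0,0.04,-0.152,0,0,0,0.05,-0.19,0,0,0,0.06,-0.228,0,0,0,0.07,-0.266,0,0,0,0.08,-0.304,0,0,0,0.09,-0.342,0,0,0,0.1035,-0.379,0,0,0,0.1035,-0.379,0,0,0,0.1035,-0.379,0,0,0]'

```text
clock: 53.02
tcp_pos: [0.5291, -0.2545, 0.1684]
orientation: [-0.0, 0.762, 0.647, -0.0]
wrist_force: [-0.6, 0.4, 0.1]
finger_gap: 0.0001
grip_force: 0.0
```

Emit:
move_arm --moves '[0,0,-0.02,0,0,0,0,-0.04,0,0,0,0,-0.06,0,0,0,0,-0.07,0,0,0,0,-0.08,0,0,0,0,-0.084,0,0,0,0,-0.084,0,0]'

```text
clock: 53.6
tcp_pos: [0.5295, -0.2507, 0.0852]
orientation: [-0.0, 0.761, 0.649, 0.0]
wrist_force: [0.0, -0.0, 1.6]
finger_gap: 0.0001
grip_force: 0.8
```

Emit:
move_arm --moves '[-0.001,0.0005,-0.007,0,0,-0.002,0.001,-0.014,0,0,-0.004,0.001,-0.021,0,0,-0.005,0.001,-0.028,0,0,-0.006,0.0015,-0.035,0,0,-0.007,0.002,-0.042,0,0,-0.008,0.002,-0.048,0,0,-0.009,0.002,-0.054,0,0,-0.009,0.0025,-0.058,0,0,-0.009,0.0025,-0.061,0,0,-0.009,0.0025,-0.063,0,0,-0.009,0.0025,-0.063,0,0]'

```text
clock: 54.6
tcp_pos: [0.5201, -0.2486, 0.022]
orientation: [-0.0, 0.761, 0.649, -0.0]
wrist_force: [-2.5, -0.4, 4.6]
finger_gap: -0.0
grip_force: 2.2
```

Emit:
move_arm --moves '[0,0,-0.002,0,0,0,0,-0.004,0,0,0,0,-0.006,0,0,0,0,-0.006,0,0,0,0,-0.006,0,0]'

```text
clock: 55.02
tcp_pos: [0.5203, -0.2488, 0.0202]
orientation: [0.001, 0.761, 0.649, -0.0]
wrist_force: [-12.5, 3.8, 31.6]
finger_gap: -0.0001
grip_force: 15.9
```

At the end stop (31 N). I'll lift away and verify.

Emit:
move_arm --moves '[0,0,0.01,0,0,0,0,0.04,0,0,0,0,0.08,0,0,0,0,0.12,0,0,0,0,0.15,0,0,-0.03,0.04,0.15,0,0,-0.06,0.08,0.15,0,0,-0.09,0.12,0.15,0,0,-0.1,0.16,0.15,0,0,-0.1,0.2,0.15,0,0,-0.1,0.24,0.15,0,0,-0.1,0.28,0.15,0,0]'

```text
clock: 56.02
tcp_pos: [0.4201, 0.0162, 0.1663]
orientation: [-0.0, 0.761, 0.648, 0.001]
wrist_force: [1.2, 0.5, -0.3]
finger_gap: 0.0
grip_force: 0.0
```

Emit:
move_arm --moves '[0,0.04,0,0,0,0,0.08,0,0,0,0,0.08,0,0,0,0,0.08,0,0,0]'

```text
clock: 56.35
tcp_pos: [0.4206, 0.0969, 0.166]
orientation: [-0.0, 0.759, 0.651, 0.0]
wrist_force: [0.3, -0.6, 0.9]
finger_gap: -0.0001
grip_force: 0.0
```

Run:
```python
from m import *
t=cam('top');s=cam('side')
a=cv2.resize(t['pixels'][190:310,300:480],(480,320),interpolation=cv2.INTER_CUBIC)
b=cv2.resize(s['pixels'][150:270,290:410],(320,320),interpolation=cv2.INTER_CUBIC)
cv2.imwrite('pics/t9.png',np.hstack([a,b])[:,:,::-1]);st=env.get_state();print(st['tcp_pos'],st['clock'])
```

```text
[0.42100693 0.09440874 0.16603687] 56.45
```

View pics/t9.png

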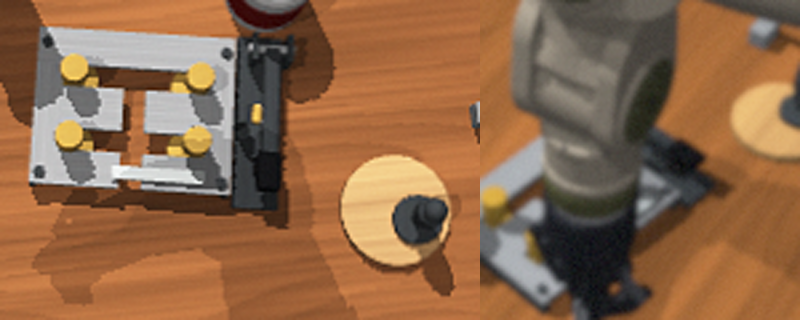

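The bar lies across the mouth at (112–213,172) and the lever is held down, pad at (269,170). All four dies are home and the plug is on the board. Handing in.

```bash
python3 -c "
from workcell import env
print(env.hand_in())"
```

```text
the job is handed in; nothing more can be done
None
```

I handed the job in at about 56 s, with no verdict returned: the plug is on the board about 2 cm off centre, all four dies are home in their pockets, and the lever is latched.

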